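# Shift the resin station's selector into the third slot

## Task

Switch the resin station over: push the selector lever by its knob with the fingertips out of the first (left) slot into the crossway, across past the second slot, and then forward, away from the robot, fully home in the third (right) slot. Leave it there and move clear; do not pull the knob up on its stem, and leave everything else on the bench and on the station where it stands.

Things in the scene. Friction and masses are not known exactly. Their poses are not given: they have to be found in the camera images.
- station: Fixed grey selector station on the bench, 200 x 260 mm, 112 mm high, yawed up to 0.35 rad; origin under its centre. Its x axis points forward (away from the robot), y left, z up. A lever stem (11 mm) stands up through the slotted steel top and is stopped by the slots' edges; it pivots about a point 20 mm above the origin. Only the lever rises above the top within 75 mm of its centre.
- gate_mid (a point): Centre of the gate, on the top surface of the station's 5 mm steel top plate (112.5 mm above the bench). In station axes: three slots along x, 19 mm wide, centred at y = +36 (first, left), 0 (second) and -36 mm (third, right), each from x = -41 to +41 mm, joined at the middle by one crossway along y, 23 mm wide, from y = -45.5 to +45.5 mm.
- slot3_front (a point): Point on the plate's top surface where the lever stem stands when home at the forward end of the third slot (station frame about x = 34, y = -36, z = 112.5 mm).
- knob_mid (a point): Centre of the lever's black barrel-shaped knob, 38 mm in diameter, 48 mm tall, z axis along the stem, 190 mm from the pivot: 210 mm above the bench when upright, 185 to 200 mm when leaning. The knob sits on the stem by a spring.
- across (a joint): Sideways lean of the lever (rad), + to the right (station -y). About -0.38 in the first slot, 0 in the second, +0.38 in the third (up to 0.40 against the gate's edge). It can change only while the lever is in the crossway. Friction keeps the lever where it is left; pushing it at the knob takes about 2 to 4 N.
- forward (a joint): Fore-and-aft lean of the lever (rad), + forward (station +x). 0 in the crossway (play about 0.05 either way), about +-0.345 at the ends of the first and third slots. In the station frame the knob is at x = 190 sin(forward), y = -190 sin(across) cos(forward), z = 20 + 190 cos(across) cos(forward) mm.
- knob_lift (a joint): How far the knob is pulled up along the stem (m): 0 seated, 0.015 at most. A spring seats it: it starts to rise at about 15 N of upward pull.
- socket_a: Loose blue connector socket, 34 mm in diameter, 22 mm tall, standing on the station's top near its left side; origin under its centre. Not to be disturbed.
- socket_b: A second such socket, on the station's top near its right forward corner. Not to be disturbed.
- cartridge: Loose white cartridge standing on the bench left of the station, 38 mm in diameter, 125 mm tall; origin under its centre. Not to be disturbed.
- jar: Loose lidded jar on the bench to the left, 60 mm in diameter, 85 mm tall; origin under its centre. Not to be disturbed.
- cup: Loose white mixing cup on the bench to the right, 72 mm in diameter, 85 mm tall; origin under its centre. Not to be disturbed.
- driver: Loose screwdriver lying on the bench to the right. Not to be disturbed.
- spanner: Loose spanner lying on the bench to the left, beyond the jar. Not to be disturbed.

How it is judged:
By the outcome, as a careful person would: the job done as asked, in the order asked, and still so for the second after the job is handed in, with the robot touching nothing.
It also fails if it takes over 54 s, if anything falls off the work surface, if the arm or the gripper's body presses on something with over 40 N, if the wrist force passes 120 N, or if a joint passes its speed limit or range.

## Robot

A 6-joint arm with a two-finger parallel gripper is mounted at the origin on the work surface. World frame = base frame: x ahead of the robot, y to its left, z up, the work surface at z = 0. Lengths are in m, angles in rad, forces in N, time in s.
With the tool pointing down it reaches from about 0.35 to 0.85 m from the base axis. Payload 8.1 kg.
Tool frame: the origin (TCP) lies on the mounting face of the last link; the fingertips stand 186 mm ahead of it and the grasp point (between the pads) lies 167 mm ahead of it; z points along the fingers, y is the line along which they close (so a half turn about z gives the same grasp; the last joint's range is limited). The gripper opens to 93 mm and grips with 3 to 60 N. Pads are 15 mm wide; open, the fingers measure 128 mm over their backs; the gripper's body (75 mm by 188 mm) begins 65 mm behind the grasp point.
Start: joints at [1.181, 0.13, 1.488, -0, 1.523, -0.085], TCP at [0.18, 0.572, 0.405] pointing down, gripper open.
Joint ranges: [-2.96, 2.96], [-0.89, 2.26], [0.02, 2.5], [-1.34, 4.48], [0, 2.73], [-2.66, 2.66]. Speed limits (rad/s): [2.39, 2.39, 2.79, 3.14, 3.14, 3.14].

## Interface

Orientations are given as a rotation vector (axis times angle).
In Python, from plant import read_state, read_camera, camera_params, close_job gives the robot as it stands. The module is installed in compiled form; this text tells all that it offers.
- The arm moves only by the tool servo_tool, never from a script. Its argument "increments" is a list of rows, each an object with "slide": the shift along the tool's x, y, z in mm, a list of three; "dr": the turn, a rotation vector about the tool's x, y, z in rad, a list of three; "jaw": the closure, from 0 (fully open) to 1 (shut). In form: [{"slide": [x, y, z], "dr": [ax, ay, az], "jaw": jaw}, ...]. A call has 1 to 20 rows; each row is the pose to reach, as a shift and turn from the pose commanded when the call began, along the tool's axes at that moment; what a row does not reach only later rows make up. A row lasts 1/10 s, in which the tool goes at most 50 mm and 8.59 degrees, less where a joint would pass 70% of its speed; a pose out of reach is approached as far as the arm can. A call with a gripper value outside its range is refused whole. The fingers move at their own pace and stop on an object; "force" is the grip in N (left out, the last holds). Time passes only in rows, so rows that repeat a pose let the fingers close. It gives the time, the measured TCP pose, the force, the opening and the grip force at its end, in the units of the state.
- read_state(): the state, without advancing time (a new reading comes with each control period).
- read_camera(name): name is "side" or "top"; returns (picture, depth): 420x560x3 uint8, red, green, blue; 420x560 float32, m along the optical axis (not along the pixel's ray), 0 where there is no reading.
- camera_params(name): a dict with "fx", "fy", "cx", "cy" (pixels), "rvec" (rotation vector, rad) and "tvec" (3), from world to camera coordinates, as OpenCV has them. Camera axes: x right, y down, z forward; pixel columns grow to the right and rows downward; lengths in m; the calibration is good to about 2 mm. A picture is of the moment at which its call begins. camera_params takes no time and is no camera call.
- close_job(): hands the job in; it is judged then, once.
The state is a dict: "t": time; "q": joint angles; "dq": joint speeds; "joint_torque": joint torques, N m; "tool_pos": TCP position; "orientation": TCP orientation; "force": force on the tool from outside, world axes, zero at the start; "wrist_torque": the same for the moment, N m; "opening": finger opening in m; "gripper_force": force on a finger pad.
Only numpy, scipy, OpenCV 4.12 (cv2) and the standard library are available. Lean on these libraries where they do the work, as an engineer would, in place of code of your own. Each camera call takes 0.05 s, during which the arm holds its last target. There are 200 camera calls.

## Working session

There is one attempt and no reset: what is moved stays moved. The work goes in short steps, Python scripts to look and compute and a tool call to move; the robot and the scene stay as the last step left them, time stands still between calls to the robot, and variables do not carry over. Pictures are saved under pics/ and viewed, at most 10 in all, crops included, and the job is handed in when it is done.

Besides the shell and the picture viewer there is one more tool, called after "Request:" in YAML: its name, and indented under it one key for each argument. servo_tool: Moves the arm, as the interface text tells. Its arguments: {"type":"object","properties":{"increments":{"type":"array"},"force":{"type":"number"}},"required":["increments"]}

```bash
mkdir -p pics; cat > h.py <<'E'
import numpy as np, cv2
from plant import *
from scipy.spatial.transform import Rotation as R
def cloud(name):
    p,d=read_camera(name); c=camera_params(name)
    v,u=np.mgrid[:420,:560]
    P=np.stack([(u-c['cx'])/c['fx']*d,(v-c['cy'])/c['fy']*d,d],-1)
    Rm=R.from_rotvec(np.ravel(c['rvec'])).as_matrix()
    W=(P-np.ravel(c['tvec']))@Rm
    W[d==0]=np.nan
    return p,d,W
E
python3 - <<'E'
from h import *
s=read_state();print(s)
for n in('side','top'):
    p,d,W=cloud(n); cv2.imwrite(f'pics/{n}0.png',p[...,::-1]); np.savez(f'{n}0.npz',p=p,W=W)
    c=camera_params(n);print(n,c, -R.from_rotvec(np.ravel(c['rvec'])).as_matrix().T@np.ravel(c['tvec']))
E
```

```text
{'t': 0.0, 'q': array([ 1.18059682e+00,  1.31139006e-01,  1.48931180e+00, -2.14506973e-05,
        1.52299893e+00, -8.54302294e-02]), 'dq': array([ 0.00121813, -0.00027737,  0.00020838, -0.00018667, -0.00022551,
        0.00149668]), 'joint_torque': array([-1.09186709e-03, -5.59843862e+01, -4.91757560e+01,  7.66703929e-02,
        3.57053080e-02, -2.15702044e-04]), 'tool_pos': array([0.17995174, 0.572126  , 0.40368252]), 'orientation': array([-4.76814779e-01, -3.10477473e+00,  2.84255069e-03]), 'force': array([ 0.24623434, -0.63935895,  0.57264936]), 'wrist_torque': array([ 0.02508363, -0.00059027,  0.00916479]), 'gripper_force': 0.0, 'opening': 0.09269093656867775}
side {'fx': 408.2742998620662, 'fy': 408.2742998620662, 'cx': 286.54986969214224, 'cy': 213.07023561031778, 'rvec': array([ 0.3021368 , -2.68779134,  1.41358108]), 'tvec': array([0.5090289 , 0.18959674, 1.12342647])} [0.33063616 0.90978449 0.78747462]
top {'fx': 414.15866310671936, 'fy': 414.15866310671936, 'cx': 273.55677321692593, 'cy': 209.80751077070275, 'rvec': array([ 2.14010526, -2.16717877,  0.08958426]), 'tvec': array([0.04163742, 0.53251578, 1.17041966])} [0.40303303 0.00548514 1.22177051]
```

View pics/side0.png

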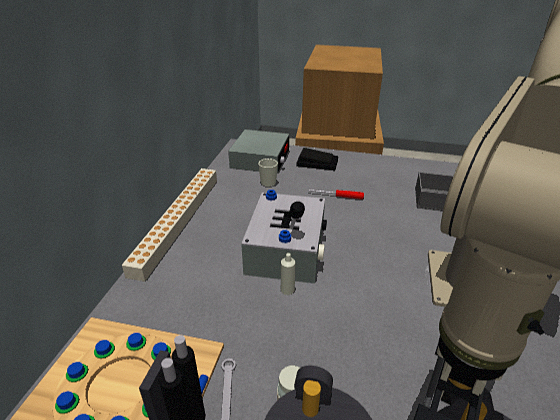

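View pics/top0.png

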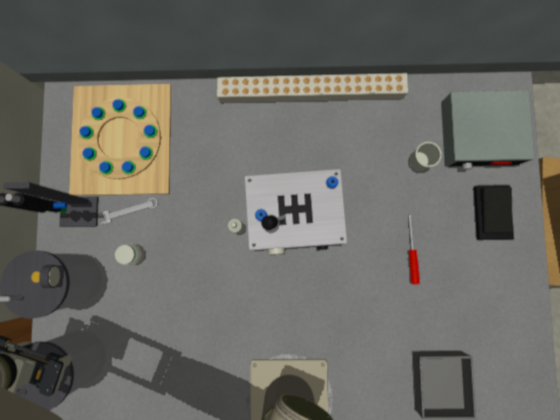

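The top view shows the station at about (296,209), the black knob at (270,223) in the rear end of the left slot, and the sockets at (261,215) and (332,183). Next I'll measure the plate, its yaw and the knob.

```bash
python3 - <<'E'
from h import *
z=np.load('top0.npz');p=z['p'];W=z['W']
c=camera_params('top');Rm=R.from_rotvec(c['rvec']).as_matrix();C=-Rm.T@c['tvec']
def ray(u,v,h):
    d=Rm.T@np.array([(u-c['cx'])/c['fx'],(v-c['cy'])/c['fy'],1]);return C+d*(h-C[2])/d[2]
roi=np.zeros(p.shape[:2],bool);roi[150:270,225:370]=1
pl=roi&(abs(W[...,2]-.1125)<.012)
n,l,st,_=cv2.connectedComponentsWithStats(pl.astype(np.uint8));k=1+np.argmax(st[1:,4]);pl=(l==k)
print('plate z',np.nanmedian(W[pl][:,2]))
cn=max(cv2.findContours(pl.astype(np.uint8),0,1)[0],key=cv2.contourArea)
pts=np.array([ray(*q,.1125)[:2] for q in cn[:,0]],np.float32)
r=cv2.minAreaRect(pts*1000);print('rect',r)
# slots
g=p.max(-1)
m=(g<70);m[:,:]&=roi
for nm,mm in(('dark',m),('blue',roi&(p[...,2].astype(int)-p[...,0]>50))):
    n,l,st,ce=cv2.connectedComponentsWithStats(mm.astype(np.uint8))
    for i in range(1,n):
        if st[i,4]>15: print(nm,st[i],ce[i],ray(*ce[i],.1125 if nm=='dark' else .13).round(4))
print('H rect', )
kb=roi&(W[...,2]>.15)
print('knob px',kb.sum(),np.argwhere(kb).mean(0),W[kb].mean(0),W[kb].max(0),W[kb].min(0))
z2=np.load('side0.npz');W2=z2['W'];k2=(W2[...,2]>.16)&(W2[...,2]<.25)&(abs(W2[...,0]-.42)<.1)&(abs(W2[...,1]-0.0)<.12)
print('side knob',k2.sum(),W2[k2].mean(0),W2[k2].max(0),W2[k2].min(0))
cv2.imwrite('pics/crop0.png',cv2.resize(p[160:260,220:360,::-1],None,fx=5.5,fy=5.5,interpolation=cv2.INTER_CUBIC))
E
```

```text
plate z 0.11201599620338311
rect ((526.427734375, -24.180648803710938), (200.071533203125, 259.7178649902344), 3.3248231410980225)
dark [279 194  33  29 480] [295.88958333 207.67083333] [ 0.5289 -0.0273  0.1125]
dark [262 216  23  15 214] [271.15420561 222.19158879] [0.4906 0.0397 0.1125]
dark [317 246  11   4  40] [321.65 247.35] [ 0.4217 -0.094   0.1125]
blue [326 176  12  12 109] [331.71559633 181.76146789] [ 0.595  -0.1233  0.13  ]
blue [255 209  12  12 101] [260.16831683 214.24752475] [0.5107 0.0681 0.13  ]
H rect
knob px 215 [221.6744186  269.13023256] [0.48435945 0.04167328 0.20832667] [0.50525078 0.06212877 0.21856037] [0.46644925 0.02067111 0.15113426]
side knob 212 [0.48515913 0.05621298 0.19916595] [0.50687272 0.06869502 0.21655343] [0.46685384 0.03524506 0.16727055]
```

View pics/crop0.png

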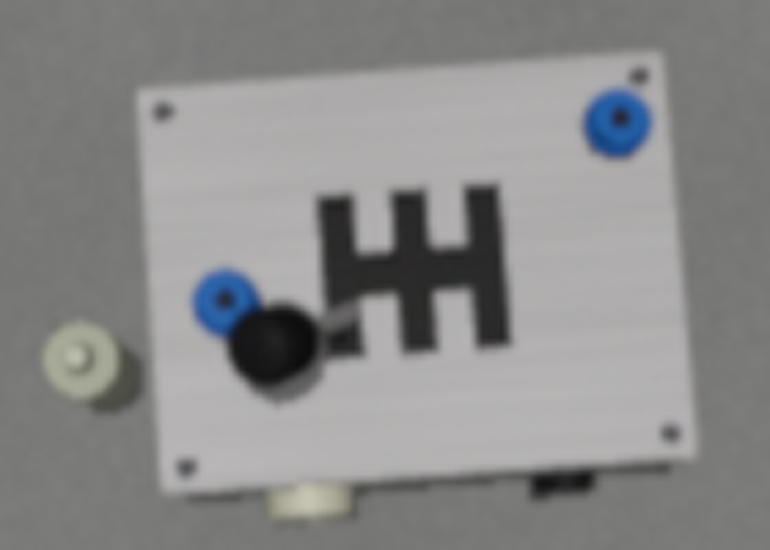

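The plate measures 200 x 260 mm at 112 mm height, as specified, with yaw about 0.058. The knob is in the first slot, leaning about 0.19 rad back. I'll check the transit path for obstacles and work out the first approach.

```bash
cat >> h.py <<'E'
O=np.array([.5264,-.0242]);YAW=.058
RS=R.from_euler('z',YAW).as_matrix()
def to_st(P): return (np.asarray(P)-[*O,0])@RS
def st_w(P): return RS@np.asarray(P)+[*O,0]
def plan(P,yaw=0):
    """tip target in station mm -> slide (mm), dr in tool axes; yaw 0: tool y=station y, x=-station x"""
    s=read_state();Rt=R.from_rotvec(s['orientation'])
    tgt=R.from_matrix(RS)*R.from_euler('z',yaw)*R.from_matrix(np.diag([-1.,1,-1]))
    w=st_w(np.array(P)/1000)+[0,0,.186]
    print('slide',(Rt.inv().apply(w-s['tool_pos'])*1000).round(1),'dr',(Rt.inv()*tgt).as_rotvec().round(4))
def tip():
    s=read_state();t=s['tool_pos']+R.from_rotvec(s['orientation']).apply([0,0,.186])
    print('t',round(s['t'],2),'tip st mm',(to_st(t)*1000).round(1),'F st',(RS.T@s['force']).round(1))
def knob():
    for n in('top','side'):
        p,d,W=cloud(n);S=to_st(W)*1000
        m=(p.max(-1)<60)&(abs(S[...,0])<110)&(abs(S[...,1])<110)&(S[...,2]>155)&(S[...,2]<250)
        print(n,m.sum(),'knob st lo/hi',np.percentile(S[m],2,axis=0).round(),np.percentile(S[m],98,axis=0).round())
    return
E
python3 - <<'E'
from h import *
plan([-95,68,218]);plan([-95,68,170]);tip();knob()
for n in('top','side'):
    W=np.load(n+'0.npz')['W'].reshape(-1,3)
    m=(W[:,2]>.13)&(W[:,0]>-.0)&(W[:,0]<.75)&(W[:,1]<.8)&(W[:,1]>-.3)
    H=np.round(W[m]/.1).astype(int)
    d={}
    for a,b,c_ in H: d.setdefault((a,b),[]).append(c_)
    print(n,sorted((k,max(v),min(v),len(v)) for k,v in d.items() if len(v)>20))
E
```

```text
slide [-396.5 -435.1    0.5] dr [-0.0016 -0.0004 -0.3628]
slide [-396.5 -435.    48.5] dr [-0.0016 -0.0004 -0.3628]
t 0.1 tip st mm [-311.4  615.2  217.8] F st [ 0.1 -0.1  0.5]
top 177 knob st lo/hi [-56.  49. 190.] [-24.  85. 218.]
side 206 knob st lo/hi [-53.  68. 174.] [-19.  93. 214.]
top [((np.int64(0), np.int64(0)), np.int64(3), np.int64(1), 23), ((np.int64(0), np.int64(1)), np.int64(3), np.int64(1), 93), ((np.int64(1), np.int64(-1)), np.int64(4), np.int64(3), 212), ((np.int64(1), np.int64(0)), np.int64(4), np.int64(1), 1261), ((np.int64(1), np.int64(5)), np.int64(4), np.int64(1), 1105), ((np.int64(1), np.int64(6)), np.int64(4), np.int64(2), 590), ((np.int64(2), np.int64(4)), np.int64(6), np.int64(6), 1143), ((np.int64(2), np.int64(5)), np.int64(6), np.int64(1), 1987), ((np.int64(2), np.int64(6)), np.int64(4), np.int64(1), 1033), ((np.int64(3), np.int64(5)), np.int64(3), np.int64(1), 373), ((np.int64(3), np.int64(6)), np.int64(3), np.int64(1), 1550), ((np.int64(3), np.int64(7)), np.int64(3), np.int64(2), 499), ((np.int64(4), np.int64(5)), np.int64(3), np.int64(1), 326), ((np.in
[... 951 characters left out ...]
64(6), np.int64(2), 1606), ((np.int64(2), np.int64(6)), np.int64(6), np.int64(2), 24352), ((np.int64(3), np.int64(5)), np.int64(2), np.int64(2), 92), ((np.int64(3), np.int64(6)), np.int64(6), np.int64(2), 2091), ((np.int64(4), np.int64(6)), np.int64(3), np.int64(2), 1873), ((np.int64(5), np.int64(0)), np.int64(2), np.int64(1), 64), ((np.int64(5), np.int64(1)), np.int64(2), np.int64(1), 225), ((np.int64(5), np.int64(6)), np.int64(4), np.int64(2), 2294), ((np.int64(5), np.int64(7)), np.int64(3), np.int64(2), 460), ((np.int64(6), np.int64(-1)), np.int64(1), np.int64(1), 35), ((np.int64(6), np.int64(6)), np.int64(3), np.int64(2), 870), ((np.int64(6), np.int64(7)), np.int64(3), np.int64(2), 293)]
```

Request:
servo_tool:
  increments:
    - {"slide": [-13, -41, 0], "dr": [0, 0, 0], "jaw": 0.5}
    - {"slide": [-25, -80, -10], "dr": [0, 0, 0], "jaw": 1}
    - {"slide": [-38, -120, -20], "dr": [0, 0, 0], "jaw": 1}
    - {"slide": [-51, -164, -20], "dr": [0, 0, 0], "jaw": 1}
    - {"slide": [-80, -190, -20], "dr": [0, 0, 0], "jaw": 1}
    - {"slide": [-115, -217, -20], "dr": [0, 0, -0.1], "jaw": 1}
    - {"slide": [-150, -244, -20], "dr": [0, 0, -0.2], "jaw": 1}
    - {"slide": [-185, -272, -20], "dr": [0, 0, -0.3], "jaw": 1}
    - {"slide": [-220, -299, -20], "dr": [0, 0, -0.363], "jaw": 1}
    - {"slide": [-255, -327, -20], "dr": [0, 0, -0.363], "jaw": 1}
    - {"slide": [-290, -354, -20], "dr": [0, 0, -0.363], "jaw": 1}
    - {"slide": [-325, -381, -20], "dr": [0, 0, -0.363], "jaw": 1}
    - {"slide": [-360, -408, -10], "dr": [0, 0, -0.363], "jaw": 1}
    - {"slide": [-385, -426, 0], "dr": [0, 0, -0.363], "jaw": 1}
    - {"slide": [-396, -435, 0], "dr": [0, 0, -0.363], "jaw": 1}
    - {"slide": [-396, -435, 0], "dr": [0, 0, -0.363], "jaw": 1}
    - {"slide": [-396, -435, 0], "dr": [0, 0, -0.363], "jaw": 1}
    - {"slide": [-396, -435, 0], "dr": [0, 0, -0.363], "jaw": 1}

```text
t: 2.0
tool_pos: [0.4269, 0.0396, 0.4053]
orientation: [-0.094, 3.14, 0.001]
force: [0.4, 0.5, 0.6]
opening: 0.0006
gripper_force: 0.0
```

```bash
python3 - <<'E'
from h import *
tip();plan([-95,70,168]);plan([-35,70,168]);knob();print(read_state()['opening'])
p,d,W=cloud('side');cv2.imwrite('pics/s1.png',cv2.resize(p[150:300,200:400,::-1],None,fx=4,fy=4))
E
```

```text
t 2.0 tip st mm [-95.6  69.5 219.3] F st [0.4 0.4 0.6]
slide [-0.6  0.5 51.3] dr [0.0003 0.0006 0.0016]
slide [-60.6   0.4  51.3] dr [0.0003 0.0006 0.0016]Traceback (most recent call last):
  File "<stdin>", line 2, in <module>
  File "h.py", line 29, in knob
    print(n,m.sum(),'knob st lo/hi',np.percentile(S[m],2,axis=0).round(),np.percentile(S[m],98,axis=0).round())
                                    ~~~~~~~~~~~~~^^^^^^^^^^^^^^^
    return _quantile_unchecked(
        a, q, axis, out, overwrite_input, method, keepdims, weights)
    return _ureduce(a,
                    func=_quantile_ureduce_func,
    ...<5 lines>...
                    overwrite_input=overwrite_input,
                    method=method)
    r = func(a, **kwargs)
    result = _quantile(arr,
                       quantiles=q,
    ...<2 lines>...
                       out=out,
                       weights=wgt)
    slices_having_nans = np.isnan(arr[-1, ...])
                                  ~~~^^^^^^^^^
IndexError: index -1 is out of bounds for axis 0 with size 0
```

Request:
servo_tool:
  increments:
    - {"slide": [0, 0, 25], "dr": [0, 0, 0], "jaw": 1}
    - {"slide": [0, 0, 50], "dr": [0, 0, 0], "jaw": 1}
    - {"slide": [-10, 0, 51], "dr": [0, 0, 0], "jaw": 1}
    - {"slide": [-18, 0, 51], "dr": [0, 0, 0], "jaw": 1}
    - {"slide": [-24, 0, 51], "dr": [0, 0, 0], "jaw": 1}
    - {"slide": [-30, 0, 51], "dr": [0, 0, 0], "jaw": 1}
    - {"slide": [-36, 0, 51], "dr": [0, 0, 0], "jaw": 1}
    - {"slide": [-42, 0, 51], "dr": [0, 0, 0], "jaw": 1}
    - {"slide": [-48, 0, 51], "dr": [0, 0, 0], "jaw": 1}
    - {"slide": [-54, 0, 51], "dr": [0, 0, 0], "jaw": 1}
    - {"slide": [-60, 0, 51], "dr": [0, 0, 0], "jaw": 1}
    - {"slide": [-63, 0, 51], "dr": [0, 0, 0], "jaw": 1}
    - {"slide": [-63, 0, 51], "dr": [0, 0, 0], "jaw": 1}

```text
t: 3.35
tool_pos: [0.4905, 0.0422, 0.3536]
orientation: [0.091, -3.14, 0.0]
force: [-2.0, -0.2, 0.7]
opening: 0.0006
gripper_force: 0.8
```

```bash
sed -i "s/        print(n,m.sum(),'knob/        if m.sum()>5: print(n,m.sum(),'knob/" h.py; python3 - <<'E'
from h import *
tip();knob()
p,d,W=cloud('side');cv2.imwrite('pics/s1.png',cv2.resize(p[150:300,200:400,::-1],None,fx=4,fy=4))
E
```

```text
t 3.35 tip st mm [-32.   68.3 167.6] F st [-2.  -0.1  0.7]
side 93 knob st lo/hi [-19.  77. 176.] [ 12.  95. 206.]
```

View pics/s1.png

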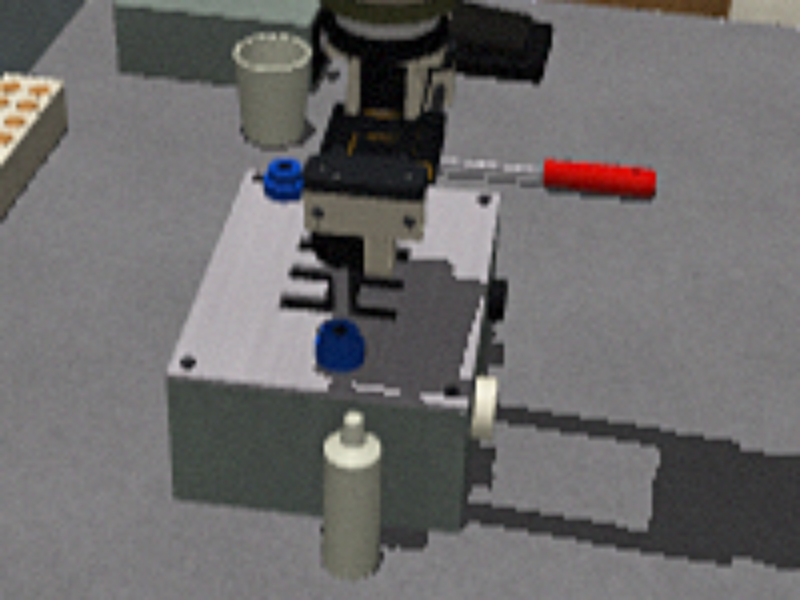

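The finger pushed the knob to x ≈ -5, y ≈ 70 (finger near pixel 378,255, knob at 340,250), so it is within the crossway. I'll nudge it 4 mm further, then go round to its left side.

Request:
servo_tool:
  increments:
    - {"slide": [-2, 0, 0], "dr": [0, 0, 0], "jaw": 1}
    - {"slide": [-4, 0, 0], "dr": [0, 0, 0], "jaw": 1}
    - {"slide": [-4, 0, 0], "dr": [0, 0, 0], "jaw": 1}
    - {"slide": [15, 0, 0], "dr": [0, 0, 0], "jaw": 1}
    - {"slide": [40, 0, 0], "dr": [0, 0, 0], "jaw": 1}
    - {"slide": [40, 35, 0], "dr": [0, 0, 0], "jaw": 1}
    - {"slide": [40, 62, 0], "dr": [0, 0, 0], "jaw": 1}
    - {"slide": [10, 62, 0], "dr": [0, 0, 0], "jaw": 1}
    - {"slide": [-20, 62, 0], "dr": [0, 0, 0], "jaw": 1}
    - {"slide": [-31, 62, 0], "dr": [0, 0, 0], "jaw": 1}
    - {"slide": [-31, 62, 0], "dr": [0, 0, 0], "jaw": 1}
    - {"slide": [-31, 62, 0], "dr": [0, 0, 0], "jaw": 1}

```text
t: 4.7
tool_pos: [0.5173, 0.1059, 0.3534]
orientation: [0.091, -3.14, 0.0]
force: [-0.2, 0.2, -0.2]
opening: 0.0005
gripper_force: 0.0
```

```bash
python3 - <<'E'
from h import *
tip();knob()
E
```

```text
t 4.7 tip st mm [ -1.7 130.4 167.4] F st [-0.2  0.2 -0.2]
top 22 knob st lo/hi [ -8.  68. 215.] [ 12.  73. 221.]
```

Request:
servo_tool:
  increments:
    - {"slide": [0, -12, 0], "dr": [0, 0, 0], "jaw": 1}
    - {"slide": [0, -18, 0], "dr": [0, 0, 0], "jaw": 1}
    - {"slide": [0, -25, 0], "dr": [0, 0, 0], "jaw": 1}
    - {"slide": [0, -32, 0], "dr": [0, 0, 0], "jaw": 1}
    - {"slide": [0, -39, 0], "dr": [0, 0, 0], "jaw": 1}
    - {"slide": [0, -46, 0], "dr": [0, 0, 0], "jaw": 1}
    - {"slide": [0, -53, 0], "dr": [0, 0, 0], "jaw": 1}
    - {"slide": [0, -60, 0], "dr": [0, 0, 0], "jaw": 1}
    - {"slide": [0, -67, 0], "dr": [0, 0, 0], "jaw": 1}
    - {"slide": [0, -74, 0], "dr": [0, 0, 0], "jaw": 1}
    - {"slide": [0, -80, 0], "dr": [0, 0, 0], "jaw": 1}
    - {"slide": [0, -80, 0], "dr": [0, 0, 0], "jaw": 1}

```text
t: 6.0
tool_pos: [0.5221, 0.0252, 0.3535]
orientation: [0.09, -3.14, 0.001]
force: [0.2, 1.5, 2.1]
opening: 0.0005
gripper_force: 0.8
```

```bash
python3 - <<'E'
from h import *
tip();knob()
E
```

```text
t 6.0 tip st mm [ -1.5  49.5 167.5] F st [0.2 1.5 2.1]
```

Request:
servo_tool:
  increments:
    - {"slide": [0, -7, 0], "dr": [0, 0, 0], "jaw": 1}
    - {"slide": [0, -14, 0], "dr": [0, 0, 0], "jaw": 1}
    - {"slide": [0, -21, 0], "dr": [0, 0, 0], "jaw": 1}
    - {"slide": [0, -28, 0], "dr": [0, 0, 0], "jaw": 1}
    - {"slide": [0, -35, 0], "dr": [0, 0, 0], "jaw": 1}
    - {"slide": [0, -42, 0], "dr": [0, 0, 0], "jaw": 1}
    - {"slide": [0, -49, 0], "dr": [0, 0, 0], "jaw": 1}
    - {"slide": [0, -56, 0], "dr": [0, 0, 0], "jaw": 1}
    - {"slide": [0, -63, 0], "dr": [0, 0, 0], "jaw": 1}
    - {"slide": [0, -70, 0], "dr": [0, 0, 0], "jaw": 1}
    - {"slide": [0, -77, 0], "dr": [0, 0, 0], "jaw": 1}
    - {"slide": [0, -77, 0], "dr": [0, 0, 0], "jaw": 1}

```text
t: 7.3
tool_pos: [0.5266, -0.0518, 0.3537]
orientation: [0.09, -3.14, 0.001]
force: [0.6, 1.2, -1.2]
opening: 0.0005
gripper_force: 0.6
```

```bash
python3 - <<'E'
from h import *
tip();knob()
p,d,W=cloud('top');cv2.imwrite('pics/t2.png',cv2.resize(p[160:260,220:360,::-1],None,fx=4,fy=4))
p,d,W=cloud('side');cv2.imwrite('pics/s2.png',cv2.resize(p[150:300,200:400,::-1],None,fx=4,fy=4))
E
```

```text
t 7.3 tip st mm [ -1.4 -27.6 167.7] F st [ 0.6  1.1 -1.2]
```

View pics/s2.png

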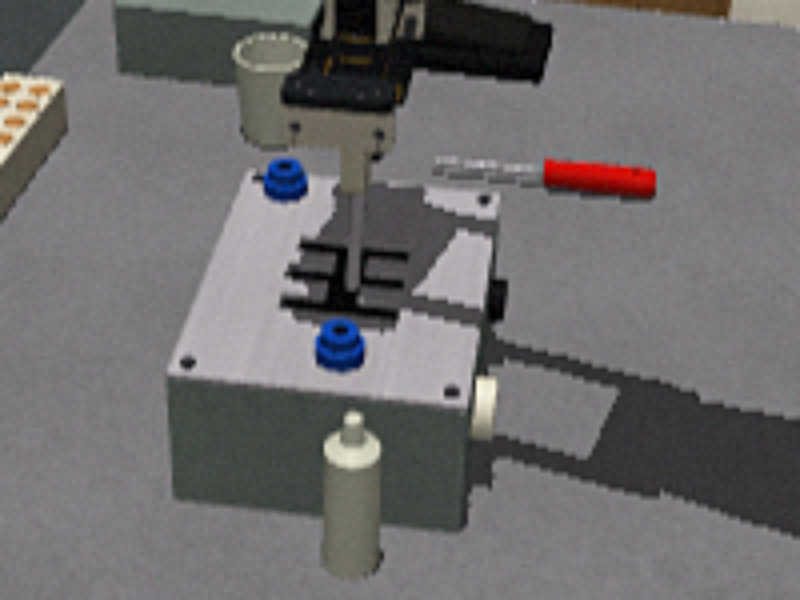

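The side view shows the finger at (354,170) with the stem leaning away to the right; the knob is hidden behind the finger. I'll push gently on until it meets the gate's edge.

Request:
servo_tool:
  increments:
    - {"slide": [0, -1, 0], "dr": [0, 0, 0], "jaw": 1}
    - {"slide": [0, -2, 0], "dr": [0, 0, 0], "jaw": 1}
    - {"slide": [0, -3, 0], "dr": [0, 0, 0], "jaw": 1}
    - {"slide": [0, -3, 0], "dr": [0, 0, 0], "jaw": 1}

```text
t: 7.9
tool_pos: [0.5268, -0.0537, 0.3536]
orientation: [0.092, -3.14, -0.0]
force: [0.1, 2.0, -0.9]
opening: 0.0005
gripper_force: 1.0
```

```bash
python3 - <<'E'
from h import *
tip()
c=camera_params('side');Rm=R.from_rotvec(c['rvec']).as_matrix()
def pr(P):
    q=Rm@st_w(np.array(P)/1000)+c['tvec'];return np.round([((q[0]/q[2]*c['fx']+c['cx'])-200)*4,((q[1]/q[2]*c['fy']+c['cy'])-150)*4])
for a in(.28,.32,.36,.40):
    print(a,[pr([0,-r*np.sin(a),20+r*np.cos(a)]) for r in(60,98,150)])
print(pr([0,-45.5,112.5]),pr([0,45.5,112.5]))
p,d,W=cloud('side');cv2.imwrite('pics/s3.png',cv2.resize(p[180:240,255:335,::-1],None,fx=8,fy=8,interpolation=cv2.INTER_CUBIC))
E
```

```text
t 7.9 tip st mm [ -1.4 -29.4 167.6] F st [ 0.2  2.  -0.9]
0.28 [array([351., 297.]), array([354., 249.]), array([359., 180.])]
0.32 [array([352., 296.]), array([355., 247.]), array([360., 178.])]
0.36 [array([352., 296.]), array([356., 246.]), array([361., 176.])]
0.4 [array([353., 295.]), array([357., 245.]), array([362., 175.])]
[358. 237.] [338. 309.]
```

View pics/s3.png

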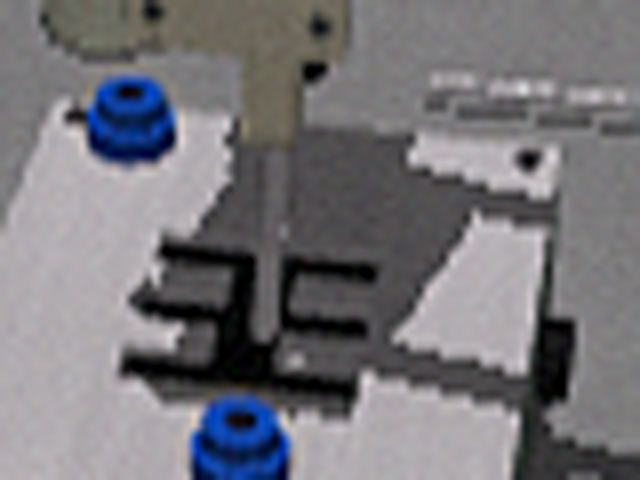

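Request:
servo_tool:
  increments:
    - {"slide": [0, -1, 0], "dr": [0, 0, 0], "jaw": 1}
    - {"slide": [0, -2, 0], "dr": [0, 0, 0], "jaw": 1}
    - {"slide": [0, -3, 0], "dr": [0, 0, 0], "jaw": 1}
    - {"slide": [0, -3, 0], "dr": [0, 0, 0], "jaw": 1}

```text
t: 8.35
tool_pos: [0.5269, -0.0569, 0.3537]
orientation: [0.091, -3.14, 0.0]
force: [-0.1, 2.0, -2.5]
opening: 0.0007
gripper_force: 1.0
```

Request:
servo_tool:
  increments:
    - {"slide": [0, 30, 0], "dr": [0, 0, 0], "jaw": 1}
    - {"slide": [0, 75, 0], "dr": [0, 0, 0], "jaw": 1}
    - {"slide": [0, 120, 0], "dr": [0, 0, 0], "jaw": 1}
    - {"slide": [0, 165, 0], "dr": [0, 0, 0], "jaw": 1}
    - {"slide": [0, 165, 0], "dr": [0, 0, 0], "jaw": 1}
    - {"slide": [0, 165, 0], "dr": [0, 0, 0], "jaw": 1}

```text
t: 8.95
tool_pos: [0.5174, 0.1085, 0.3541]
orientation: [-0.095, 3.139, -0.001]
force: [0.2, -0.7, -0.2]
opening: 0.0006
gripper_force: 0.0
```

```bash
python3 - <<'E'
from h import *
tip();knob()
p,d,W=cloud('top');cv2.imwrite('pics/t3.png',cv2.resize(p[150:260,220:360,::-1],None,fx=5,fy=5,interpolation=cv2.INTER_CUBIC))
E
```

```text
t 8.95 tip st mm [ -1.2 132.9 168.1] F st [ 0.2 -0.7 -0.2]
top 178 knob st lo/hi [-19. -86. 189.] [  9. -51. 223.]
side 6 knob st lo/hi [-13. -54. 178.] [ -0. -44. 190.]
```

View pics/t3.png

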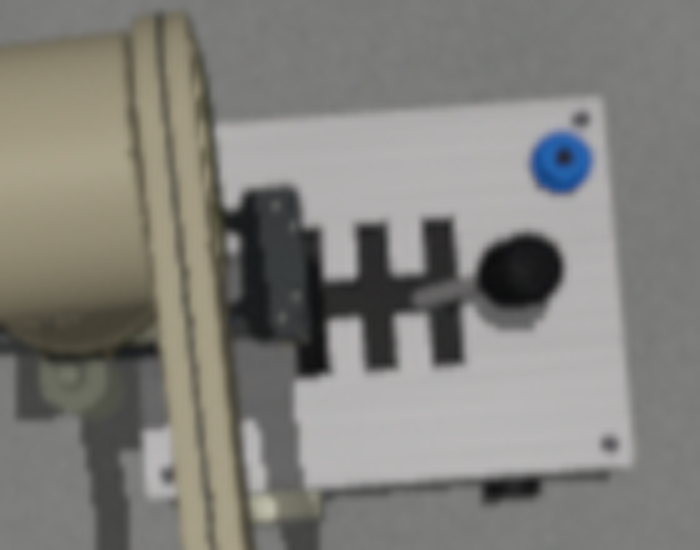

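The knob is at (520,268) in the top crop, at station y ≈ -69 in the crossway beside slot 3 (across ≈ 0.37). Next I'll go behind it and push forward.

Request:
servo_tool:
  increments:
    - {"slide": [42, 0, 0], "dr": [0, 0, 0], "jaw": 1}
    - {"slide": [84, 0, 0], "dr": [0, 0, 0], "jaw": 1}
    - {"slide": [84, -45, 0], "dr": [0, 0, 0], "jaw": 1}
    - {"slide": [84, -90, 0], "dr": [0, 0, 0], "jaw": 1}
    - {"slide": [84, -135, 0], "dr": [0, 0, 0], "jaw": 1}
    - {"slide": [84, -180, 0], "dr": [0, 0, 0], "jaw": 1}
    - {"slide": [84, -202, 0], "dr": [0, 0, 0], "jaw": 1}
    - {"slide": [84, -202, 0], "dr": [0, 0, 0], "jaw": 1}
    - {"slide": [60, -202, 0], "dr": [0, 0, 0], "jaw": 1}
    - {"slide": [40, -202, 0], "dr": [0, 0, 0], "jaw": 1}
    - {"slide": [32, -202, 0], "dr": [0, 0, 0], "jaw": 1}
    - {"slide": [26, -202, 0], "dr": [0, 0, 0], "jaw": 1}
    - {"slide": [20, -202, 0], "dr": [0, 0, 0], "jaw": 1}
    - {"slide": [14, -202, 0], "dr": [0, 0, 0], "jaw": 1}
    - {"slide": [8, -202, 0], "dr": [0, 0, 0], "jaw": 1}
    - {"slide": [2, -202, 0], "dr": [0, 0, 0], "jaw": 1}
    - {"slide": [-4, -202, 0], "dr": [0, 0, 0], "jaw": 1}
    - {"slide": [-4, -202, 0], "dr": [0, 0, 0], "jaw": 1}

```text
t: 10.9
tool_pos: [0.5336, -0.0934, 0.3535]
orientation: [0.092, -3.14, -0.0]
force: [-2.4, -0.4, 1.6]
opening: 0.0003
gripper_force: 0.6
```

```bash
python3 - <<'E'
from h import *
tip();knob()
E
```

```text
t 10.9 tip st mm [  3.2 -69.4 167.5] F st [-2.4 -0.3  1.6]
side 130 knob st lo/hi [ 16. -61. 176.] [ 49.  15. 249.]
```

Request:
servo_tool:
  increments:
    - {"slide": [-6, 1, 0], "dr": [0, 0, 0], "jaw": 1}
    - {"slide": [-12, 1, 0], "dr": [0, 0, 0], "jaw": 1}
    - {"slide": [-18, 1, 0], "dr": [0, 0, 0], "jaw": 1}
    - {"slide": [-23, 1, 0], "dr": [0, 0, 0], "jaw": 1}
    - {"slide": [-27, 1, 0], "dr": [0, 0, 0], "jaw": 1}
    - {"slide": [-30, 1, 0], "dr": [0, 0, 0], "jaw": 1}
    - {"slide": [-32, 1, 0], "dr": [0, 0, 0], "jaw": 1}
    - {"slide": [-32, 1, 0], "dr": [0, 0, 0], "jaw": 1}

```text
t: 11.8
tool_pos: [0.5648, -0.0906, 0.3533]
orientation: [0.091, -3.138, -0.001]
force: [-4.4, 0.0, -1.3]
opening: 0.0003
gripper_force: 2.4
```

Request:
servo_tool:
  increments:
    - {"slide": [-1, 0, 0], "dr": [0, 0, 0], "jaw": 1}
    - {"slide": [-2, 0, 0], "dr": [0, 0, 0], "jaw": 1}
    - {"slide": [-2, 0, 0], "dr": [0, 0, 0], "jaw": 1}

```text
t: 12.1
tool_pos: [0.5661, -0.0905, 0.353]
orientation: [0.091, -3.136, -0.001]
force: [-9.8, 0.1, 0.4]
opening: 0.0004
gripper_force: 4.8
```

The force is climbing at the stop. One more light press, then I'll back off, rise and check.

Request:
servo_tool:
  increments:
    - {"slide": [-1, 0, 0], "dr": [0, 0, 0], "jaw": 1}
    - {"slide": [-1, 0, 0], "dr": [0, 0, 0], "jaw": 1}
    - {"slide": [10, 0, 0], "dr": [0, 0, 0], "jaw": 1}
    - {"slide": [40, 0, 0], "dr": [0, 0, 0], "jaw": 1}
    - {"slide": [80, 0, 0], "dr": [0, 0, 0], "jaw": 1}
    - {"slide": [110, 0, 0], "dr": [0, 0, 0], "jaw": 1}
    - {"slide": [110, 40, -20], "dr": [0, 0, 0], "jaw": 1}
    - {"slide": [110, 85, -50], "dr": [0, 0, 0], "jaw": 1}
    - {"slide": [110, 130, -60], "dr": [0, 0, 0], "jaw": 1}
    - {"slide": [110, 175, -60], "dr": [0, 0, 0], "jaw": 1}
    - {"slide": [110, 220, -60], "dr": [0, 0, 0], "jaw": 1}
    - {"slide": [110, 265, -60], "dr": [0, 0, 0], "jaw": 1}
    - {"slide": [110, 265, -60], "dr": [0, 0, 0], "jaw": 1}
    - {"slide": [110, 265, -60], "dr": [0, 0, 0], "jaw": 1}

```text
t: 13.5
tool_pos: [0.4418, 0.1687, 0.4145]
orientation: [-0.096, 3.138, 0.0]
force: [0.7, -0.7, -0.1]
opening: 0.0006
gripper_force: 0.0
```

```bash
python3 - <<'E'
from h import *
tip();knob()
p,d,W=cloud('top');cv2.imwrite('pics/t4.png',cv2.resize(p[130:280,200:380,::-1],None,fx=4,fy=4,interpolation=cv2.INTER_CUBIC))
E
```

```text
t 13.5 tip st mm [-72.9 197.5 228.5] F st [ 0.6 -0.8 -0.1]
top 197 knob st lo/hi [ 45. -80. 179.] [ 79. -48. 212.]
side 179 knob st lo/hi [ 48. -68. 171.] [ 83. -40. 208.]
```

View pics/t4.png

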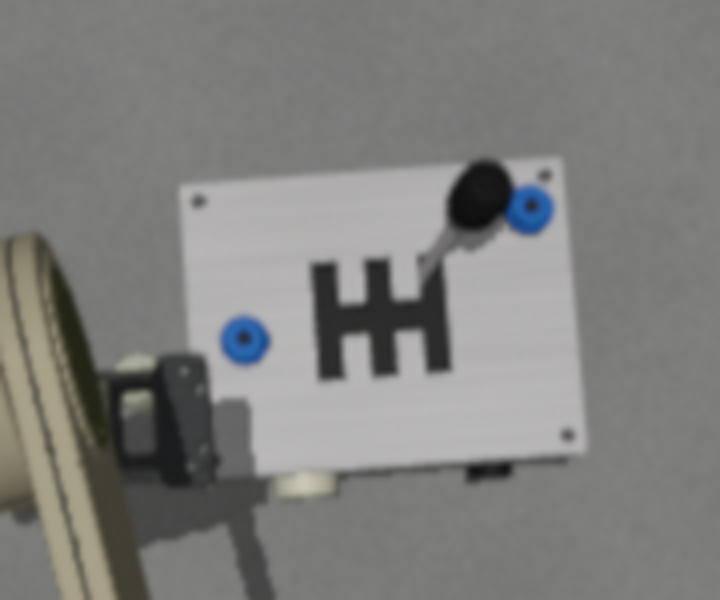

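The lever leans into the forward end of slot 3, with the knob at (480,195), station position about (63,-65). Both sockets are in place and the arm is clear, so I'm handing in.

```bash
python3 -c "
from plant import *
print(close_job())"
```

```text
the job is handed in; nothing more can be done
None
```

The lever is fully home at the forward end of the third slot: the final camera check put the knob within a few mm of the home position. The sockets had not moved, the arm stood clear, and the job was handed in at about 13.5 s.

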